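# Park the round tin in the holding bay

### The arm

A 6-joint arm with a two-finger parallel gripper is mounted at the origin on the work surface. World frame = base frame: x ahead of the robot, y to its left, z up, the work surface at z = 0. Lengths are in mm, angles in rad, forces in N, time in s.
With the tool pointing down it reaches from about 350 to 775 mm from the base axis. Payload 7.3 kg.
Tool frame: the origin (TCP) lies at the centre of the arm's flange, where the gripper is bolted on; the fingertips stand 178 mm ahead of it and the grasp point (between the pads) lies 159 mm ahead of it; z points along the fingers, y is the direction in which the jaws open and shut (so a half turn about z gives the same grasp; the last joint's range is limited). The gripper opens to 92 mm and grips with 3 to 60 N. Pads are 19 mm wide; open, the fingers measure 130 mm over their backs; the gripper's body (75 mm by 190 mm) begins 47 mm behind the grasp point.
Start: joints at [-1.425, 0.342, 1.524, -0, 1.275, -0.146], TCP at [151.05, -502.804, 404.741] pointing down, gripper open.
Joint ranges: [-2.53, 2.53], [-0.77, 2.02], [0.04, 2.7], [-1, 4.14], [0.28, 2.66], [-3.11, 3.11]. Speed limits (rad/s): [2.57, 2.57, 3.14, 3.14, 3.14, 3.14].

### API

Orientations are given as [roll, pitch, yaw] about the fixed x, y, z axes, in that order (R = Rz(yaw) Ry(pitch) Rx(roll)).
In Python, from plant import status, viewer, ticket gives the robot as it stands.
- The arm moves only by the tool play_rows, never from a script. Its argument "commands" is a list of rows, each an object with "offset": the shift along the tool's x, y, z in m, a list of three; "twist": the turn about the tool's z in degrees. A call has 1 to 5 rows; each row shifts and turns the commanded pose from where the row before left it, along the tool's axes as they then stand; what a row does not reach is not made up. A row lasts 1/10 s, in which the tool goes at most 50 mm and 8.59 degrees, less where a joint would pass 70% of its speed; a pose out of reach is approached as far as the arm can. A call with a gripper value outside its range is refused whole. "jaw" is the closure in counts, from 0 (fully open) to 255 (shut), set as the call begins (left out, the last holds). The fingers move at their own pace and stop on an object; the grip force is fixed at half the most. Time passes only in rows, so rows that do not move let the fingers close. It gives the time, the measured TCP pose, the force and the opening at its end, in the units of the state.
- status.get_obs(): the state, without advancing time (a new reading comes with each control period).
- viewer.capture(name): name is "scene" or "top"; returns the picture (420x560x3 uint8, red, green, blue); there is no depth.
- viewer.camera_params(name): a dict with "fov_y" (degrees; the focal length in pixels is half the picture's height over the tangent of half this angle, whatever the lens; pixels are square), "cx", "cy" (the principal point, pixels), "D" ([k1, k2, p1, p2, k3] as OpenCV has them; the pictures are not rectified), "rvec" (rotation vector, rad) and "tvec" (3), from world to camera coordinates, as OpenCV has them. Camera axes: x right, y down, z forward; pixel columns grow to the right and rows downward; lengths in mm; the calibration is good to about 2 mm. A picture is of the moment at which its call begins. camera_params takes no time and is no camera call.
- ticket.close_job(): hands the job in, once; it reports no verdict.
The state is a dict: "time": time; "joint_positions": joint angles; "dq": joint speeds; "tau": joint torques, N m; "tool_pos": TCP position; "tcp_rot": TCP orientation; "contact_force": force on the tool from outside, world axes, zero at the start; "moment": the same for the moment, N m; "grip_width": finger opening in mm.
Only numpy, scipy, OpenCV 4.12 (cv2) and the standard library are available. Lean on these libraries where they do the work, as an engineer would, in place of code of your own. Each camera call takes 0.05 s, during which the arm holds its last target.

### The job

Push the wide round lidded tin straight across the counter until it touches the low steel upstand, then push it along the upstand, keeping it against it all the way, into the open mouth of the low steel holding bay. Press it gently but firmly home against the sprung rubber stop hidden inside - you have to feel for the stop, and must not ram it - and leave the tin standing there, touching the stop. Do not disturb the bottle, the two small moulds or the tub.

Things in the scene. Friction and masses are not known exactly. Their poses are not given: they have to be found in the camera images.
- tin_center (a point): centre (half-way up, 25 mm above the counter) of the round, flat-lidded metal tin: diameter 100 mm, height 50 mm, about 0.45 kg (0.3 to 0.6), standing upright and loose on the counter; too wide to be grasped, it is pushed. Sliding it on the counter takes about 1 to 6 N, friction on the upstand included.
- upstand: fixed straight steel wall on the counter, 40 mm high, 20 mm thick. Origin at the foot of its face, which is the plane x = 0 of this frame and looks to -x (to the robot); it runs along y from -320 to +280 mm. The tin touches it when the tin's centre is at x = -50 mm. Rigid: meet it slowly, more than 25 N is too much.
- bay: fixed low steel hood over the +y part of the upstand, axes parallel to the upstand's. Origin on the counter, on the line of the upstand's face, in the plane of the open mouth, which looks to -y. Inside it runs from y = 0 to +126 mm and from the upstand (x = 0) to a side wall (x = -112 to -118 mm). Clear height 56 mm, roof top 60 mm above the counter.
- bay_mouth (a point): middle of the mouth (bay x = -50, y = 0, 25 mm up). A rubber stop plate under the roof is set to another depth each time: the tin first touches it with its centre 30 mm before to 25 mm past this point, so 25 to 80 mm of it still stick out. It gives 1 mm per 5 N, bottoms at 6 mm. Home: pressed with over 6 N beyond sliding resistance for a moment; 18 N is too much. Let go, the tin stays touching it.
- bottle_center (a point): squeeze bottle, diameter 58 mm, 175 mm tall, loose, standing behind the upstand; point on its axis 70 mm up. Leave alone.
- mould_a_center (a point): small open round metal mould, 62 mm across, 45 mm tall, loose; point on its axis 22 mm up. Leave alone.
- mould_b_center (a point): another such mould, 62 mm across, 45 mm tall, loose; point on its axis 22 mm up. Leave alone.
- tub_center (a point): open white plastic tub, 120 x 170 mm, 70 mm tall, loose; its centre, 35 mm up. Leave alone.
Things that resemble listed ones, but are neither listed nor needed, are in the scene too. Leave any green look-alike of the part that bears tin_center alone.

How it is judged (in metres and radians):
On the way, in this order (a step that is already met when the one before it is completed fails the run):
1. the tin touches the upstand (within 5 mm), its centre still at least 100 mm short of the bay's mouth (x of tin_center in the frame of bay above -0.055 m and y of tin_center in the frame of bay below -0.1 m), for 0.1 s.
2. the tin, against the upstand (within 8 mm) and in the mouth of the bay, is pressed on the hidden stop with more than 6 N for 0.25 s (contact force between tin and bay above 6 N and y of tin_center in the frame of bay above -0.035 m and x of tin_center in the frame of bay above -0.058 m), for 0.25 s.
At the end, for the whole second after the job is handed in: The tin stands upright and still in the bay's mouth, within 10 mm of touching the upstand, its centre between 35 mm before and 35 mm past the mouth plane, and still touches the stop (more than 0.1 N) (contact force between tin and bay above 0.1 N and y of tin_center in the frame of bay between -0.035 and 0.035 m and x of tin_center in the frame of bay above -0.06 m and angle between tin_center's own z axis and vertical below 0.06 rad and height (world z) of tin_center below 0.03 m and linear speed of tin below 0.01 m/s).
It fails at once if the tin strays more than 15 mm from the upstand on its way along it (centre less than 100 mm from the mouth) (y of tin_center in the frame of bay above -0.1 m and x of tin_center in the frame of bay below -0.065 m).
It fails at once if the stop or bay is rammed: the tin presses on it with more than 18 N (contact force between tin and bay above 18 N).
It fails at once if the tin is pressed on the upstand with more than 25 N (contact force between tin and upstand above 25 N).
It fails at once if the tin is tipped (angle between tin_center's own z axis and vertical above 0.25 rad).
It fails at once if a bystander (bottle, mould or tub) is moved more than 10 mm (distance of any of bottle_center, mould_a_center, mould_b_center, tub_center from where it was at the start of the episode above 0.01 m).
It also fails if it takes over 69 s, if anything falls off the work surface, if the arm or the gripper's body presses on something with over 40 N, if the wrist force passes 120 N, or if a joint passes its speed limit or range.

## Working session

There is one attempt and no reset: what is moved stays moved. The work goes in short steps, Python scripts to look and compute and a tool call to move; the robot and the scene stay as the last step left them, time stands still between calls to the robot, and variables do not carry over. Pictures are saved under pics/ and viewed, and the job is handed in when it is done.

Besides the shell and the picture viewer there is one more tool, called after ">>>" as name([rows], argument=value, ...), one row to a line, values as JSON. play_rows: Moves the arm, as the interface text tells. Its arguments: {"type":"object","properties":{"commands":{"type":"array"},"jaw":{"type":"number"}},"required":["commands"]}

```bash
ls; mkdir -p pics; python3 - <<'E'
from plant import status, viewer
import cv2
print(status.get_obs())
for n in ("scene","top"):
    p=viewer.camera_params(n);print(n,p)
    cv2.imwrite(f"pics/{n}0.png",cv2.cvtColor(viewer.capture(n),cv2.COLOR_RGB2BGR))
E
```

```text
pics
{'time': 0.0, 'joint_positions': array([-1.42500378e+00,  3.42728460e-01,  1.52501894e+00, -3.55766796e-05,
        1.27538731e+00, -1.45989626e-01]), 'dq': array([ 4.65442642e-04,  9.49499538e-04, -8.24949382e-04, -5.39499437e-05,
        1.00539181e-03, -7.17442894e-04]), 'tau': array([-1.53935867e-03, -4.31251645e+01, -2.44219530e+01,  7.17326417e-02,
        5.61624987e-02, -1.17650461e-04]), 'tool_pos': array([ 151.02349135, -502.66909101,  404.04110082]), 'tcp_rot': array([-3.14006205e+00, -1.90667308e-04,  2.91792409e-01]), 'contact_force': array([ 0.55260338,  0.01131186, -0.4312294 ]), 'moment': array([-0.01375212, -0.02507231,  0.00391747]), 'grip_width': 91.64892269579614}
scene {'fov_y': 46.72886413582307, 'cx': 279.5731727484397, 'cy': 206.79467369197062, 'D': array([0.01584834, 0.        , 0.        , 0.        , 0.        ]), 'rvec': array([ 0.76703619,  2.76247251, -0.83605645]), 'tvec': array([ 512.99596607, -240.51333101, 1532.96010703])}
top {'fov_y': 46.26414269840151, 'cx': 278.0702297048316, 'cy': 210.09709762926295, 'D': array([-0.08021703,  0.        ,  0.        ,  0.        ,  0.        ]), 'rvec': array([ 2.12962645, -2.17793872,  0.17639825]), 'tvec': array([  11.7105242 ,  610.41303029, 1502.10899709])}
```

View pics/scene0.png

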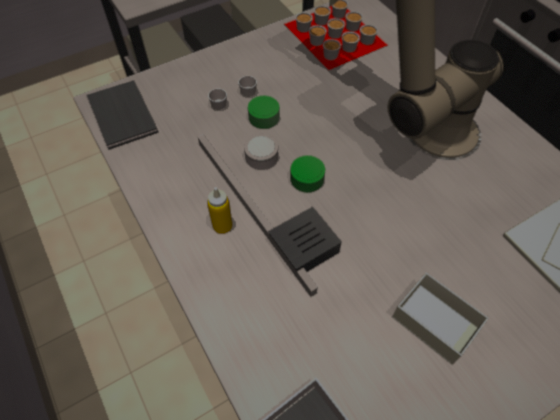

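View pics/top0.png

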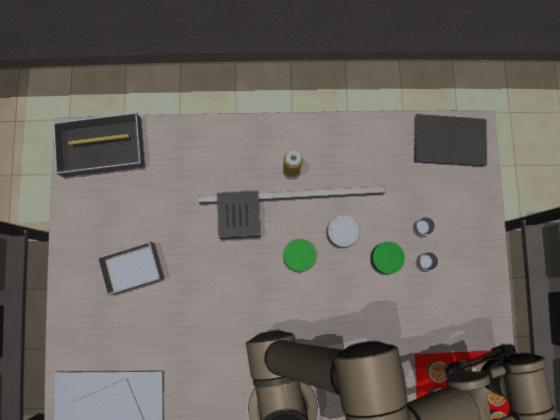

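The silver tin is at top-view pixel (343,231), with green look-alikes at (300,255) and (388,257). The upstand runs from about (200,199) to (385,190), and the bay is at (239,214). The bottle is at (293,163), the moulds at (425,227) and (428,262), and the tub at (130,268).

```bash
cat > h.py <<'E'
import numpy as np, cv2
from plant import status, viewer
def cam(n):
    p=viewer.camera_params(n); f=210/np.tan(np.radians(p["fov_y"])/2)
    K=np.array([[f,0,p["cx"]],[0,f,p["cy"]],[0,0,1.]]); R=cv2.Rodrigues(p["rvec"])[0]
    return K,p["D"],R,np.array(p["tvec"],float)
def ray(n,uv,z):
    K,D,R,t=cam(n); q=cv2.undistortPoints(np.array(uv,float).reshape(-1,1,2),K,D).reshape(-1,2)
    d=np.c_[q,np.ones(len(q))]@R; c=-R.T@t
    s=(z-c[2])/d[:,2]; return c+d*s[:,None]
def proj(n,P):
    K,D,R,t=cam(n); return cv2.projectPoints(np.array(P,float).reshape(-1,1,3),cv2.Rodrigues(R)[0],t,K,D)[0].reshape(-1,2)
def grab(n,name):
    im=cv2.cvtColor(viewer.capture(n),cv2.COLOR_RGB2BGR); cv2.imwrite(f"pics/{name}.png",im); return im
def crop(name,src,x0,y0,x1,y1,s):
    im=cv2.imread(f"pics/{src}.png")[y0:y1,x0:x1]; cv2.imwrite(f"pics/{name}.png",cv2.resize(im,None,fx=s,fy=s,interpolation=cv2.INTER_CUBIC))
E
python3 - <<'E'
from h import *
crop("topz","top0",190,150,450,280,3)
crop("scz","scene0",180,60,360,300,2.5)
E
```

```text
(no output)
```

View pics/topz.png

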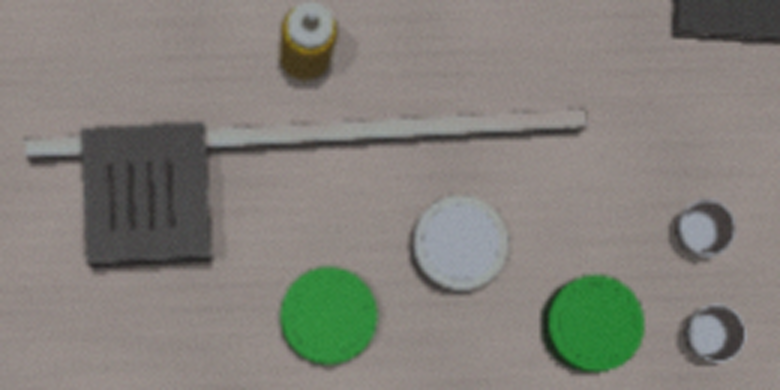

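View pics/scz.png

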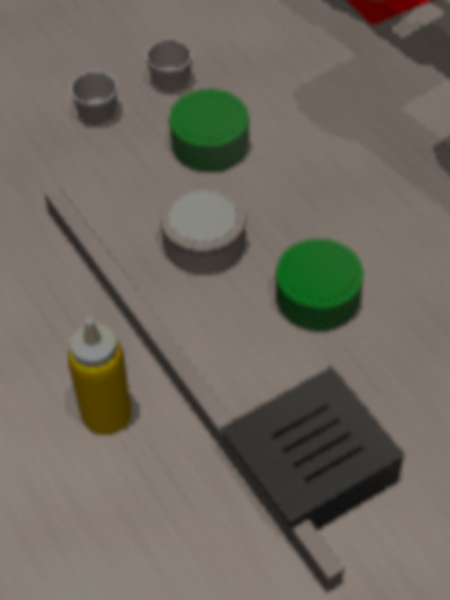

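```bash
python3 - <<'E'
from h import *
im=cv2.imread("pics/top0.png"); hsv=cv2.cvtColor(im,cv2.COLOR_BGR2HSV)
bgr=im.astype(int)
g=(bgr[...,1]>bgr[...,2]+40).astype(np.uint8)
cs=[c for c in cv2.findContours(g,0,1)[0] if cv2.contourArea(c)>300]
for c in cs:
    (x,y),r=cv2.minEnclosingCircle(c); print("green",x,y,r,ray("top",[x,y],50))
# tin: brightish, low warm (b>=r)
t=((bgr[...,0]>=bgr[...,2]-6)&(bgr.sum(2)>380)).astype(np.uint8)
for c in cv2.findContours(t,0,1)[0]:
    if cv2.contourArea(c)>60:
        (x,y),r=cv2.minEnclosingCircle(c); e=cv2.fitEllipse(c) if len(c)>5 else 0; print("br",x,y,r,cv2.contourArea(c),e, ray("top",[x,y],50))
# upstand columns: edges
gr=cv2.cvtColor(im,cv2.COLOR_BGR2GRAY)
for u in (205,270,300,330,360,380): print(u,gr[182:208,u])
print([gr[190:245,u].tolist() for u in (230,)])
print(gr[225,205:275].tolist())
print(gr[205,205:275].tolist())
print(gr[231,320:365].tolist(), gr[205:255,343].tolist())
E
```

```text
green 388.33721923828125 257.33721923828125 16.105682373046875 [[ 453.61127688 -342.07279891   50.        ]]
green 299.08734130859375 254.81375122070312 16.015790939331055 [[468.34365094 -63.67989878  50.        ]]
br 107.5 396.0 58.23453903198242 4937.5 ((107.98332214355469, 395.77838134765625), (52.56262969970703, 134.5767364501953), 89.51280212402344) [[ 53.92778378 526.05629879  50.        ]]
br 425.0479431152344 260.78765869140625 6.54129695892334 100.0 ((425.29229736328125, 261.066162109375), (10.28311538696289, 12.755480766296387), 164.56585693359375) [[ 439.71691425 -457.84121055   50.        ]]
br 131.5 268.5 28.504484176635742 1484.0 ((132.16574096679688, 269.1742248535156), (37.395721435546875, 55.67262649536133), 70.47080993652344) [[436.87651573 455.58037965  50.        ]]
br 421.6052551269531 226.9736785888672 6.185719966888428 95.0 ((422.1136779785156, 226.6834259033203), (10.106433868408203, 12.22160530090332), 158.45712280273438) [[ 546.27091682 -453.5942843    50.        ]]
br 343.5 230.0 16.225080490112305 724.5 ((343.42022705078125, 230.1302947998047), (29.6888313
[... 2360 characters left out ...]
74, 75, 70, 62, 52, 59, 72, 75, 75, 71, 62, 48, 59, 73, 73, 73, 68, 54, 60, 73, 74, 71, 66, 59, 48, 57, 69, 70, 74, 74, 71, 71, 70, 72, 68, 72, 72, 93, 113, 116, 118, 127, 135, 136, 135, 138, 136, 136, 136, 134, 133, 138, 137]
[136, 137, 136, 135, 135, 124, 92, 81, 125, 153, 154, 157, 159, 158, 159, 158, 157, 156, 157, 155, 155, 156, 159, 159, 158, 156, 158, 158, 156, 155, 157, 159, 159, 153, 159, 157, 155, 153, 150, 137, 136, 142, 141, 143, 142] [136, 137, 134, 134, 137, 134, 136, 137, 136, 137, 148, 154, 151, 151, 157, 156, 159, 160, 154, 156, 161, 155, 158, 157, 157, 159, 159, 160, 158, 158, 154, 159, 157, 156, 158, 155, 153, 152, 148, 155, 152, 118, 78, 109, 138, 133, 135, 133, 140, 137]
```

```bash
python3 - <<'E'
from h import *
P=ray("top",[(205,201.4),(270,198.2),(300,196.4),(330,194.6),(360,193.2),(380,192.2)],40); print(P.round(1))
k=np.polyfit(P[:,1],P[:,0],1); print("face x = %.4f*y+%.1f"%tuple(k), np.arctan(k[0]))
print("ends z40",ray("top",[(385.3,189),(199,199)],40).round(1))
print("mouth/rear z60",ray("top",[(260.1,225),(217.6,225),(259.2,205),(217,205),(239,236)],60).round(1))
print("tin",ray("top",[(343.3,230.5)],50).round(1))
# scene tin
im=cv2.imread("pics/scene0.png").astype(int)
t=((im[...,0]>=im[...,2]-6)&(im.sum(2)>300)).astype(np.uint8)
for c in cv2.findContours(t,0,1)[0]:
    if cv2.contourArea(c)>150:
        e=cv2.fitEllipse(c); print(e, ray("scene",[e[0]],50).round(1))
print("moulds",ray("top",[(424.5,227),(428.3,261.7)],45).round(1),"bottle",ray("top",[(293.4,157)],160).round(1),"tub",ray("top",[(131,268)],70).round(1))
# scene checks of projected mouth corners
a=np.arctan(k[0]); print(proj("scene",P[:, :3]).round(1))
E
```

```text
[[ 643.9  228.3   40. ]
 [ 649.8   22.6   40. ]
 [ 653.6  -72.7   40. ]
 [ 657.5 -168.3   40. ]
 [ 660.1 -264.5   40. ]
 [ 662.  -329.1   40. ]]
face x = -0.0334*y+651.2 -0.03337075256791948
ends z40 [[ 672.1 -346.8   40. ]
 [ 652.   247.3   40. ]]
mouth/rear z60 [[562.8  55.1  60. ]
 [565.6 186.8  60. ]
 [625.6  56.8  60. ]
 [628.3 188.3  60. ]
 [530.  120.9  60. ]]
tin [[ 540.9 -204.3   50. ]]
((435.6282958984375, 316.37890625), (34.66609191894531, 81.5673599243164), 127.11857604980469) [[451.6 464.5  50. ]]
((553.6510620117188, 251.97918701171875), (13.457526206970215, 41.5216064453125), 8.602144241333008) [[ 82.3 487.   50. ]]
((545.4999389648438, 238.84262084960938), (56.86616516113281, 77.9913330078125), 147.18138122558594) [[ 70.2 449.7  50. ]]
moulds [[ 546.5 -464.5   45. ]
 [ 436.7 -469.7   45. ]] bottle [[751.5 -48.8 160. ]] tub [[437.8 451.5  70. ]]
[[311.4 277.8]
 [267.6 218.8]
 [249.1 194.5]
 [231.7 171.6]
 [215.6 149.9]
 [205.3 136.1]]
```

>>> play_rows([
  {"offset": [0, 0, 0], "twist": -8.5},
  {"offset": [0, 0, 0], "twist": -8.5},
  {"offset": [0, 0, 0], "twist": -8.5},
  {"offset": [0, 0, 0], "twist": -8.5},
  {"offset": [0, 0, 0], "twist": -8.5},
], jaw=255)

```text
time: 0.6
tool_pos: [151.0, -502.7, 404.3]
tcp_rot: [-3.141, -0.001, 1.04]
contact_force: [-0.8, 0.4, 0.1]
grip_width: 56.1
```

>>> play_rows([
  {"offset": [0, 0, 0], "twist": -8.5},
  {"offset": [0, 0, 0], "twist": -8.5},
  {"offset": [0, 0, 0], "twist": -8.5},
  {"offset": [0, 0, 0], "twist": -7.2},
  {"offset": [0, 0, 0], "twist": 0},
])

```text
time: 1.1
tool_pos: [151.0, -502.7, 404.4]
tcp_rot: [-3.141, -0.001, 1.605]
contact_force: [0.3, -0.8, -0.4]
grip_width: 16.3
```

>>> play_rows([
  {"offset": [0.0286, 0.0311, 0], "twist": 0},
  {"offset": [0.0286, 0.0311, 0], "twist": 0},
  {"offset": [0.0286, 0.0311, 0], "twist": 0},
  {"offset": [0.0286, 0.0311, 0], "twist": 0},
  {"offset": [0.0286, 0.0311, 0], "twist": 0},
])

```text
time: 1.6
tool_pos: [302.6, -353.3, 404.7]
tcp_rot: [3.142, -0.0, 1.6]
contact_force: [0.7, -0.6, -0.4]
grip_width: 0.6
```

>>> play_rows([
  {"offset": [0.0286, 0.0311, 0], "twist": 0},
  {"offset": [0.0286, 0.0311, 0], "twist": 0},
  {"offset": [0.0286, 0.0311, 0], "twist": 0},
  {"offset": [0.0286, 0.0311, 0], "twist": 0},
  {"offset": [0.0286, 0.0311, 0], "twist": 0},
])

```text
time: 2.1
tool_pos: [453.3, -205.0, 404.7]
tcp_rot: [-3.142, 0.0, 1.6]
contact_force: [0.4, -0.3, 0.2]
grip_width: 0.7
```

>>> play_rows([
  {"offset": [0, 0, 0.03], "twist": 0},
  {"offset": [0, 0, 0.03], "twist": 0},
  {"offset": [0, 0, 0.03], "twist": 0},
  {"offset": [0, 0, 0.03], "twist": 0},
  {"offset": [0, 0, 0], "twist": 0},
])

```text
time: 2.6
tool_pos: [451.2, -205.8, 281.3]
tcp_rot: [-3.135, -0.005, 1.601]
contact_force: [-0.2, -0.8, -0.5]
grip_width: 0.3
```

```bash
python3 - <<'E'
from h import *
print(status.get_obs()["tool_pos"],status.get_obs()["contact_force"])
grab("top","t1");grab("scene","s1");crop("t1z","t1",190,150,450,280,3);crop("s1z","s1",180,60,420,300,2.5)
E
```

```text
[ 451.21710909 -205.79649985  281.33680691] [-0.21076475 -0.82497541 -0.48516127]
```

View pics/t1z.png

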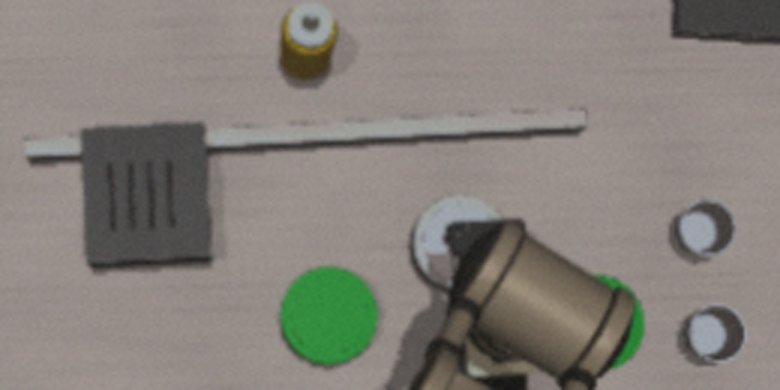

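View pics/s1z.png

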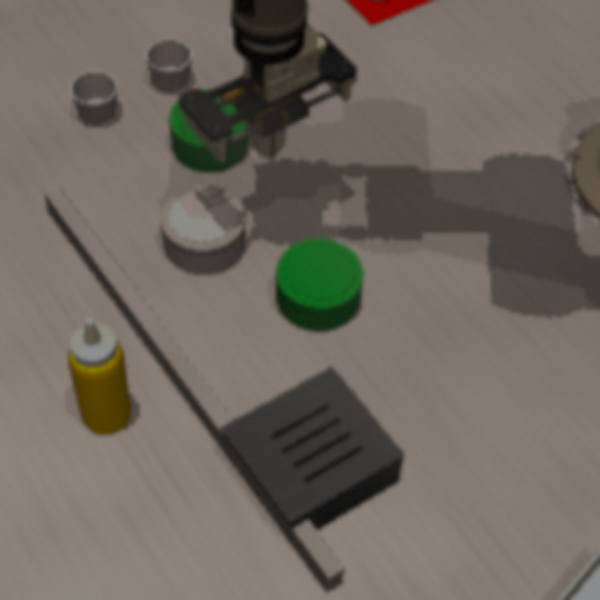

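The closed fingers stand just on the robot's side of the tin, and nothing has been disturbed. I'll go down to pushing height.

>>> play_rows([
  {"offset": [0, 0, 0.03], "twist": 0},
  {"offset": [0, 0, 0.03], "twist": 0},
  {"offset": [0, 0, 0.02], "twist": 0},
  {"offset": [0, 0, 0], "twist": 0},
  {"offset": [0, 0, 0], "twist": 0},
])

```text
time: 3.2
tool_pos: [453.0, -207.0, 206.3]
tcp_rot: [3.14, 0.001, 1.604]
contact_force: [-0.4, -0.4, -0.1]
grip_width: 0.4
```

>>> play_rows([
  {"offset": [0, 0.004, 0], "twist": 0},
  {"offset": [0, 0.004, 0], "twist": 0},
  {"offset": [0, 0.004, 0], "twist": 0},
  {"offset": [0, 0.003, 0], "twist": 0},
  {"offset": [0, 0.002, 0], "twist": 0},
])

```text
time: 3.7
tool_pos: [469.7, -206.0, 204.9]
tcp_rot: [3.141, 0.0, 1.604]
contact_force: [-0.3, -0.9, 0.4]
grip_width: 0.3
```

>>> play_rows([
  {"offset": [0, 0.003, 0], "twist": 0},
  {"offset": [0, 0.003, 0], "twist": 0},
  {"offset": [0, 0.003, 0], "twist": 0},
  {"offset": [0, 0.003, 0], "twist": 0},
  {"offset": [0, 0.003, 0], "twist": 0},
])

```text
time: 4.2
tool_pos: [483.6, -205.3, 204.6]
tcp_rot: [-3.139, -0.001, 1.604]
contact_force: [-5.6, -0.1, 4.9]
grip_width: 0.2
```

>>> play_rows([
  {"offset": [0, 0.004, 0], "twist": 0},
  {"offset": [0, 0.004, 0], "twist": 0},
  {"offset": [0, 0.004, 0], "twist": 0},
  {"offset": [0, 0.004, 0], "twist": 0},
  {"offset": [0, 0.004, 0], "twist": 0},
])

```text
time: 4.7
tool_pos: [503.6, -204.7, 204.6]
tcp_rot: [-3.139, -0.001, 1.604]
contact_force: [-5.7, 0.4, 4.7]
grip_width: 0.4
```

>>> play_rows([
  {"offset": [0, 0.004, 0], "twist": 0},
  {"offset": [0, 0.004, 0], "twist": 0},
  {"offset": [0, 0.004, 0], "twist": 0},
  {"offset": [0, 0.003, 0], "twist": 0},
  {"offset": [0, 0.003, 0], "twist": 0},
])

```text
time: 5.2
tool_pos: [521.6, -204.1, 204.6]
tcp_rot: [-3.139, -0.001, 1.604]
contact_force: [-7.0, -0.2, 4.2]
grip_width: 0.6
```

>>> play_rows([
  {"offset": [0, 0.002, 0], "twist": 0},
  {"offset": [0, 0.002, 0], "twist": 0},
  {"offset": [0, 0.001, 0], "twist": 0},
  {"offset": [0, 0.001, 0], "twist": 0},
  {"offset": [0, 0.001, 0], "twist": 0},
])

```text
time: 5.7
tool_pos: [528.5, -203.9, 204.6]
tcp_rot: [-3.139, -0.001, 1.604]
contact_force: [-6.3, 0.2, 4.6]
grip_width: 0.6
```

```bash
python3 - <<'E'
from h import *
grab("top","t2");grab("scene","s2");crop("t2z","t2",190,150,450,280,3);crop("s2z","s2",180,60,420,300,2.5)
E
```

```text
(no output)
```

View pics/t2z.png

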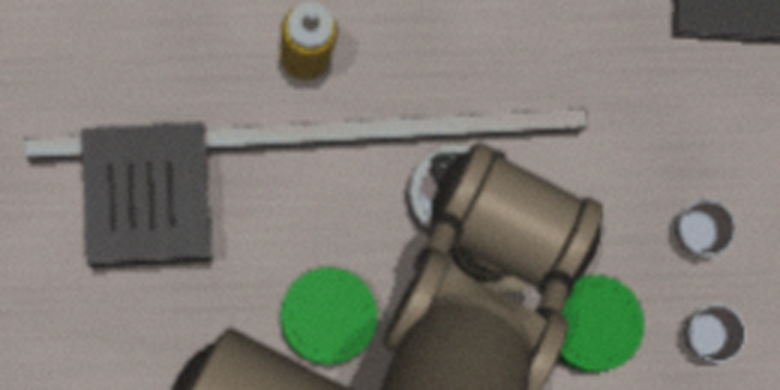

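View pics/s2z.png

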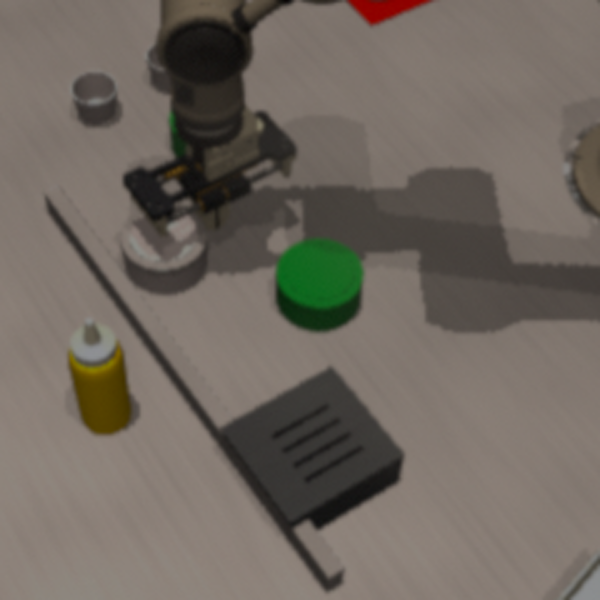

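The tin is upright and moving well, with a gap of about 10 mm left to the upstand. I'll approach slowly.

>>> play_rows([
  {"offset": [0, 0.001, 0], "twist": 0},
  {"offset": [0, 0.001, 0], "twist": 0},
  {"offset": [0, 0.001, 0], "twist": 0},
  {"offset": [0, 0.001, 0], "twist": 0},
  {"offset": [0, 0.001, 0], "twist": 0},
])

```text
time: 6.3
tool_pos: [533.5, -203.7, 204.6]
tcp_rot: [-3.139, -0.001, 1.604]
contact_force: [-6.4, -0.1, 4.5]
grip_width: 0.6
```

>>> play_rows([
  {"offset": [0, 0.001, 0], "twist": 0},
  {"offset": [0, 0.001, 0], "twist": 0},
  {"offset": [0, 0.0005, 0], "twist": 0},
  {"offset": [0, 0.0005, 0], "twist": 0},
  {"offset": [0, 0, 0], "twist": 0},
])

```text
time: 6.8
tool_pos: [536.6, -203.6, 204.6]
tcp_rot: [-3.139, -0.001, 1.604]
contact_force: [-5.7, 0.3, 3.4]
grip_width: -0.0
```

>>> play_rows([
  {"offset": [0, 0.0005, 0], "twist": 0},
  {"offset": [0, 0.0005, 0], "twist": 0},
  {"offset": [0, 0.0005, 0], "twist": 0},
])

```text
time: 7.1
tool_pos: [538.0, -203.6, 204.6]
tcp_rot: [-3.139, -0.001, 1.604]
contact_force: [-6.3, -0.2, 4.1]
grip_width: 0.6
```

>>> play_rows([
  {"offset": [0, 0.0005, 0], "twist": 0},
  {"offset": [0, 0.0005, 0], "twist": 0},
  {"offset": [0, 0, 0], "twist": 0},
])

```text
time: 7.4
tool_pos: [539.0, -203.6, 204.6]
tcp_rot: [-3.139, -0.001, 1.604]
contact_force: [-4.8, 0.1, 4.2]
grip_width: 0.1
```

>>> play_rows([
  {"offset": [0, 0.0005, 0], "twist": 0},
  {"offset": [0, 0.0005, 0], "twist": 0},
])

```text
time: 7.6
tool_pos: [540.0, -203.5, 204.6]
tcp_rot: [-3.139, -0.001, 1.604]
contact_force: [-5.7, -0.7, 4.5]
grip_width: 0.3
```

>>> play_rows([
  {"offset": [0, 0.0005, 0], "twist": 0},
  {"offset": [0, 0.0005, 0], "twist": 0},
])

```text
time: 7.8
tool_pos: [541.0, -203.5, 204.6]
tcp_rot: [-3.139, -0.001, 1.604]
contact_force: [-6.0, 0.0, 4.7]
grip_width: 0.1
```

>>> play_rows([
  {"offset": [0, 0.0005, 0], "twist": 0},
  {"offset": [0, 0, 0], "twist": 0},
])

```text
time: 8.0
tool_pos: [541.5, -203.5, 204.6]
tcp_rot: [-3.139, -0.001, 1.604]
contact_force: [-4.6, -0.0, 3.3]
grip_width: 0.7
```

>>> play_rows([
  {"offset": [0, 0.0005, 0], "twist": 0},
  {"offset": [0, 0.0005, 0], "twist": 0},
])

```text
time: 8.2
tool_pos: [541.9, -203.5, 204.6]
tcp_rot: [-3.137, -0.001, 1.605]
contact_force: [-10.9, -1.5, 7.8]
grip_width: 0.2
```

>>> play_rows([
  {"offset": [0, 0.0005, 0], "twist": 0},
  {"offset": [0, 0.0005, 0], "twist": 0},
])

```text
time: 8.4
tool_pos: [542.3, -203.5, 204.6]
tcp_rot: [-3.135, -0.002, 1.605]
contact_force: [-14.7, -1.8, 9.8]
grip_width: 0.7
```

```bash
python3 - <<'E'
from h import *
grab("top","t3");grab("scene","s3");crop("t3z","t3",300,170,400,250,7);crop("s3z","s3",190,120,290,200,7)
E
```

```text
(no output)
```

View pics/t3z.png

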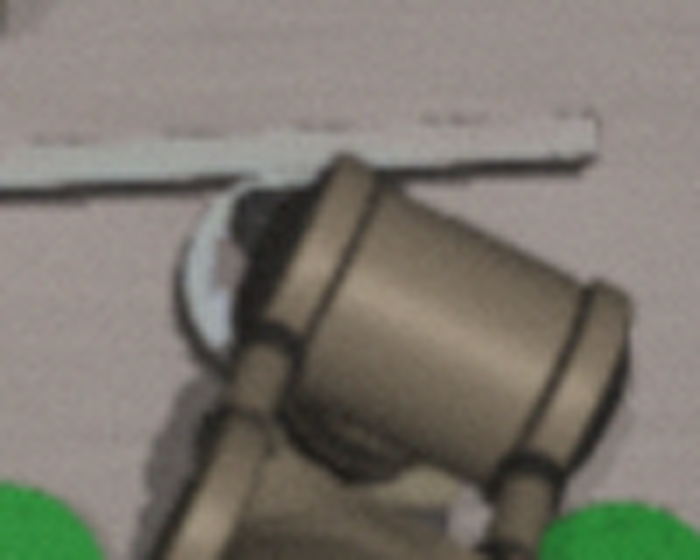

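View pics/s3z.png

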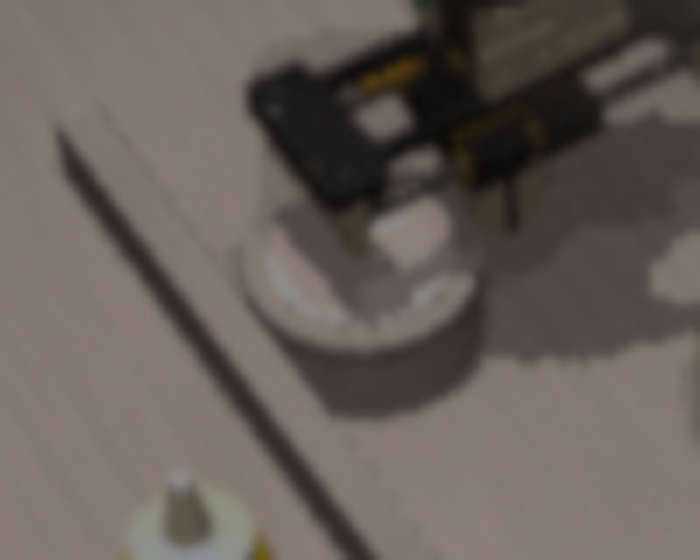

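The tin is on the upstand: force rose from 5 to about 15 N and the pictures show it against the face. I'll back off and go round behind it.

>>> play_rows([
  {"offset": [0, -0.002, 0], "twist": 0},
  {"offset": [0, -0.008, 0], "twist": 0},
  {"offset": [0, -0.01, 0], "twist": 0},
  {"offset": [0, -0.01, 0], "twist": 0},
  {"offset": [0, 0, 0], "twist": 0},
])

```text
time: 9.0
tool_pos: [512.9, -204.4, 204.6]
tcp_rot: [-3.14, -0.001, 1.604]
contact_force: [0.1, 0.6, -0.9]
grip_width: 0.4
```

>>> play_rows([
  {"offset": [-0.02, 0, 0], "twist": 0},
  {"offset": [-0.02, 0, 0], "twist": 0},
  {"offset": [-0.02, 0, 0], "twist": 0},
  {"offset": [-0.018, 0, 0], "twist": 0},
  {"offset": [0, 0, 0], "twist": 0},
])

```text
time: 9.5
tool_pos: [516.9, -285.3, 204.7]
tcp_rot: [3.14, 0.001, 1.602]
contact_force: [-0.4, 0.6, 0.0]
grip_width: 0.4
```

>>> play_rows([
  {"offset": [0, 0.022, 0], "twist": 0},
  {"offset": [0, 0.022, 0], "twist": 0},
  {"offset": [0, 0.022, 0], "twist": 0},
  {"offset": [0, 0.02, 0], "twist": 0},
  {"offset": [0, 0, 0], "twist": 6},
])

```text
time: 10.0
tool_pos: [604.7, -278.9, 204.5]
tcp_rot: [3.14, 0.0, 1.499]
contact_force: [0.5, -1.1, 0.1]
grip_width: 0.3
```

>>> play_rows([
  {"offset": [0, 0, 0], "twist": 6},
  {"offset": [0, 0, 0], "twist": 0},
])

```text
time: 10.2
tool_pos: [602.9, -279.1, 204.3]
tcp_rot: [-3.141, -0.0, 1.394]
contact_force: [-0.8, 0.3, 0.6]
grip_width: 0.1
```

```bash
python3 - <<'E'
from h import *
print(status.get_obs()["contact_force"])
grab("top","t4");grab("scene","s4");crop("t4z","t4",280,150,420,270,5);crop("s4z","s4",170,80,310,200,5)
E
```

```text
[-0.77083141  0.27997821  0.59598513]
```

View pics/t4z.png

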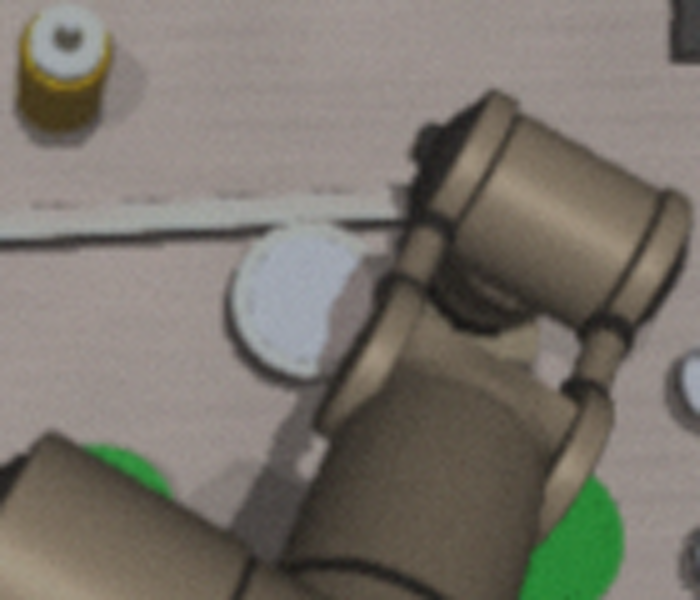

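View pics/s4z.png

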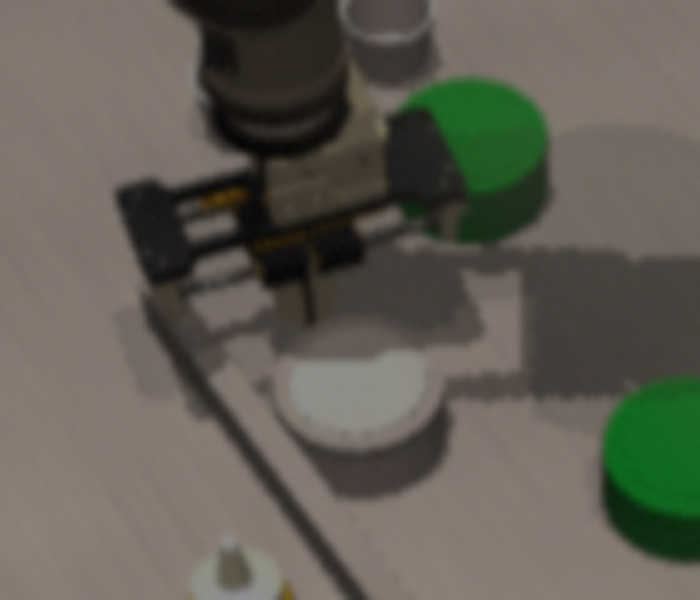

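>>> play_rows([
  {"offset": [0.0059, -0.0013, 0], "twist": 0},
  {"offset": [0.0049, -0.001, 0], "twist": 0},
  {"offset": [0.002, -0.0004, 0], "twist": 0},
  {"offset": [0.002, -0.0004, 0], "twist": 0},
  {"offset": [0.002, -0.0004, 0], "twist": 0},
])

```text
time: 10.8
tool_pos: [602.4, -262.2, 204.8]
tcp_rot: [3.141, 0.0, 1.395]
contact_force: [0.3, -1.0, 0.0]
grip_width: 0.3
```

>>> play_rows([
  {"offset": [0.002, -0.0004, 0], "twist": 0},
  {"offset": [0.002, -0.0004, 0], "twist": 0},
  {"offset": [0.002, -0.0004, 0], "twist": 0},
  {"offset": [0.003, -0.0006, 0], "twist": 0},
  {"offset": [0.003, -0.0006, 0], "twist": 0},
])

```text
time: 11.3
tool_pos: [601.1, -251.6, 204.8]
tcp_rot: [-3.14, 0.003, 1.395]
contact_force: [-6.8, -9.8, 1.3]
grip_width: 0.6
```

>>> play_rows([
  {"offset": [0.0039, -0.0008, 0], "twist": 0},
  {"offset": [0.0039, -0.0008, 0], "twist": 0},
  {"offset": [0.0039, -0.0008, 0], "twist": 0},
  {"offset": [0.0039, -0.0008, 0], "twist": 0},
  {"offset": [0.0039, -0.0009, 0], "twist": 0},
])

```text
time: 11.8
tool_pos: [598.8, -233.6, 204.8]
tcp_rot: [-3.136, 0.006, 1.395]
contact_force: [-15.9, -17.2, 5.9]
grip_width: 0.2
```

The wedge angle with high friction is loading the upstand too much (about 16 N). I'll back off and flatten the angle.

>>> play_rows([
  {"offset": [-0.002, 0, 0], "twist": 0},
  {"offset": [-0.004, -0.001, 0], "twist": 0},
  {"offset": [-0.004, -0.001, 0], "twist": 0},
  {"offset": [0, 0, 0], "twist": -5},
  {"offset": [0, 0, 0], "twist": -4},
])

```text
time: 12.3
tool_pos: [597.9, -239.7, 204.7]
tcp_rot: [3.141, -0.0, 1.555]
contact_force: [-0.0, 0.9, -0.9]
grip_width: 0.3
```

```bash
python3 - <<'E'
from h import *
o=status.get_obs();print(o["tool_pos"],o["tcp_rot"],o["contact_force"])
grab("top","t5");grab("scene","s5");crop("t5z","t5",280,150,420,270,5);crop("s5z","s5",170,80,310,200,5)
E
```

```text
[ 597.85549718 -239.658227    204.69398453] [ 3.14116054e+00 -2.79437208e-04  1.55514521e+00] [-0.04774171  0.92098913 -0.90931085]
```

View pics/t5z.png

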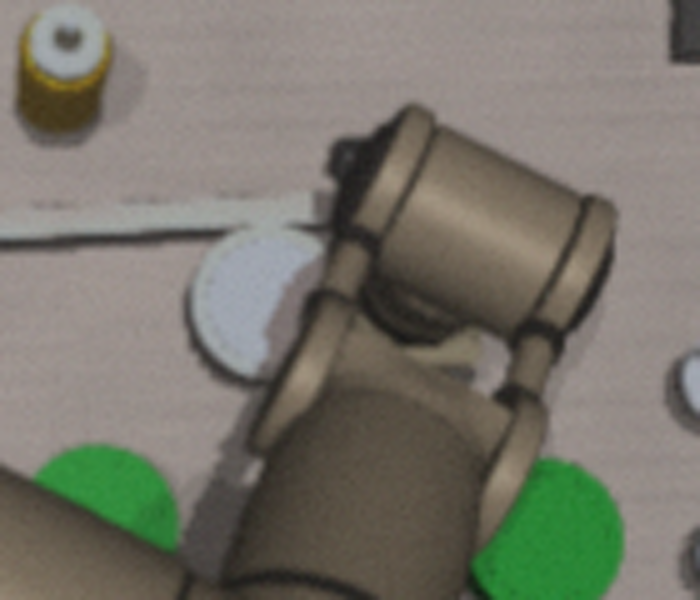

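View pics/s5z.png

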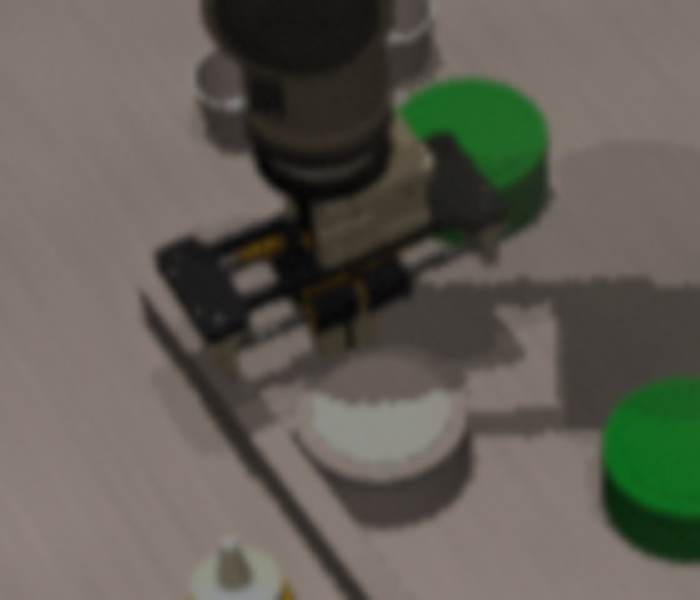

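>>> play_rows([
  {"offset": [0.003, -0.0001, 0], "twist": 0},
  {"offset": [0.003, -0.0001, 0], "twist": 0},
  {"offset": [0.003, -0.0001, 0], "twist": 0},
  {"offset": [0.003, -0.0002, 0], "twist": 0},
  {"offset": [0.003, -0.0002, 0], "twist": 0},
])

```text
time: 12.9
tool_pos: [597.2, -224.7, 204.7]
tcp_rot: [-3.142, 0.0, 1.552]
contact_force: [-0.8, -3.5, -0.6]
grip_width: 0.4
```

>>> play_rows([
  {"offset": [0.004, -0.0002, 0], "twist": 0},
  {"offset": [0.004, -0.0002, 0], "twist": 0},
  {"offset": [0.004, -0.0002, 0], "twist": 0},
  {"offset": [0.004, -0.0002, 0], "twist": 0},
  {"offset": [0.004, -0.0002, 0], "twist": 0},
])

```text
time: 13.4
tool_pos: [596.6, -204.4, 204.7]
tcp_rot: [-3.141, 0.0, 1.552]
contact_force: [-1.9, -4.6, -0.2]
grip_width: 0.3
```

>>> play_rows([
  {"offset": [0.004, -0.0002, 0], "twist": 0},
  {"offset": [0.004, -0.0002, 0], "twist": 0},
  {"offset": [0.004, -0.0002, 0], "twist": 0},
  {"offset": [0.004, -0.0002, 0], "twist": 0},
  {"offset": [0.004, -0.0002, 0], "twist": 0},
])

```text
time: 13.9
tool_pos: [596.0, -184.4, 204.7]
tcp_rot: [-3.142, 0.0, 1.552]
contact_force: [-2.1, -4.4, -0.5]
grip_width: 0.5
```

>>> play_rows([
  {"offset": [0.004, -0.0002, 0], "twist": 0},
  {"offset": [0.004, -0.0002, 0], "twist": 0},
  {"offset": [0.004, -0.0002, 0], "twist": 0},
  {"offset": [0.004, -0.0002, 0], "twist": 0},
  {"offset": [0.004, -0.0002, 0], "twist": 0},
])

```text
time: 14.4
tool_pos: [595.4, -164.3, 204.7]
tcp_rot: [-3.142, 0.0, 1.552]
contact_force: [-1.5, -4.3, -0.2]
grip_width: 0.7
```

```bash
python3 - <<'E'
from h import *
grab("top","t6");grab("scene","s6");crop("t6z","t6",250,150,390,270,5);crop("s6z","s6",170,100,310,220,5)
E
```

```text
(no output)
```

View pics/t6z.png

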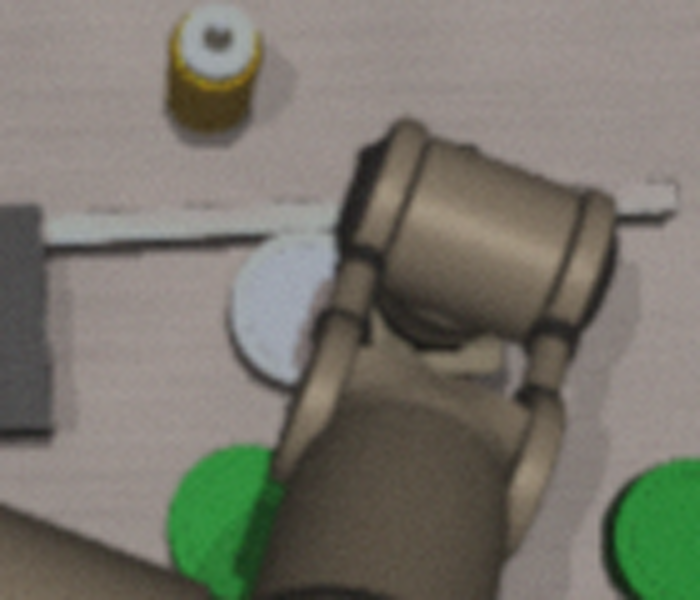

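View pics/s6z.png

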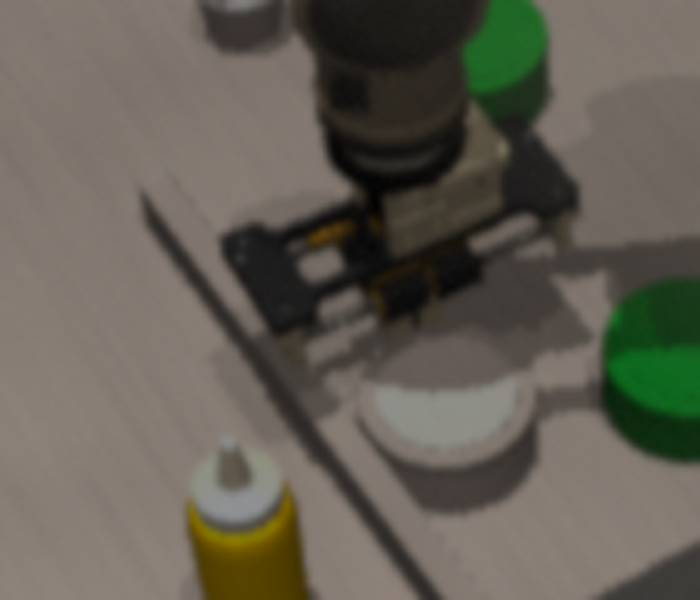

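The tin is still against the upstand and bottle clearance looks fine, so I'm continuing.

>>> play_rows([
  {"offset": [0.004, -0.0002, 0], "twist": 0},
  {"offset": [0.004, -0.0001, 0], "twist": 0},
  {"offset": [0.004, -0.0002, 0], "twist": 0},
  {"offset": [0.004, -0.0001, 0], "twist": 0},
  {"offset": [0.004, -0.0002, 0], "twist": 0},
])

```text
time: 15.0
tool_pos: [595.0, -144.4, 204.8]
tcp_rot: [3.142, 0.0, 1.552]
contact_force: [-0.8, -4.5, -0.5]
grip_width: 0.4
```

>>> play_rows([
  {"offset": [0.004, -0.0002, 0], "twist": 0},
  {"offset": [0.004, -0.0002, 0], "twist": 0},
  {"offset": [0.004, -0.0002, 0], "twist": 0},
  {"offset": [0.004, -0.0001, 0], "twist": 0},
  {"offset": [0.004, -0.0002, 0], "twist": 0},
])

```text
time: 15.5
tool_pos: [594.5, -124.4, 204.8]
tcp_rot: [3.142, 0.0, 1.552]
contact_force: [-1.3, -4.2, -0.2]
grip_width: 1.0
```

>>> play_rows([
  {"offset": [0.004, -0.0002, 0], "twist": 0},
  {"offset": [0.004, -0.0002, 0], "twist": 0},
  {"offset": [0.004, -0.0002, 0], "twist": 0},
  {"offset": [0.004, -0.0001, 0], "twist": 0},
  {"offset": [0.004, -0.0002, 0], "twist": 0},
])

```text
time: 16.0
tool_pos: [594.0, -104.4, 204.8]
tcp_rot: [3.141, 0.0, 1.552]
contact_force: [-0.4, -3.5, 0.3]
grip_width: 0.4
```

>>> play_rows([
  {"offset": [0.003, -0.0001, 0], "twist": 0},
  {"offset": [0.003, 0, 0], "twist": 0},
  {"offset": [0.003, -0.0001, 0], "twist": 0},
  {"offset": [0.003, 0, 0], "twist": 0},
  {"offset": [0.003, -0.0001, 0], "twist": 0},
])

```text
time: 16.5
tool_pos: [593.9, -89.5, 204.7]
tcp_rot: [3.142, 0.0, 1.552]
contact_force: [-2.3, -5.3, 0.9]
grip_width: 0.3
```

```bash
python3 - <<'E'
from h import *
grab("top","t7");grab("scene","s7");crop("t7z","t7",230,150,370,270,5);crop("s7z","s7",170,120,330,260,5)
E
```

```text
(no output)
```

View pics/t7z.png

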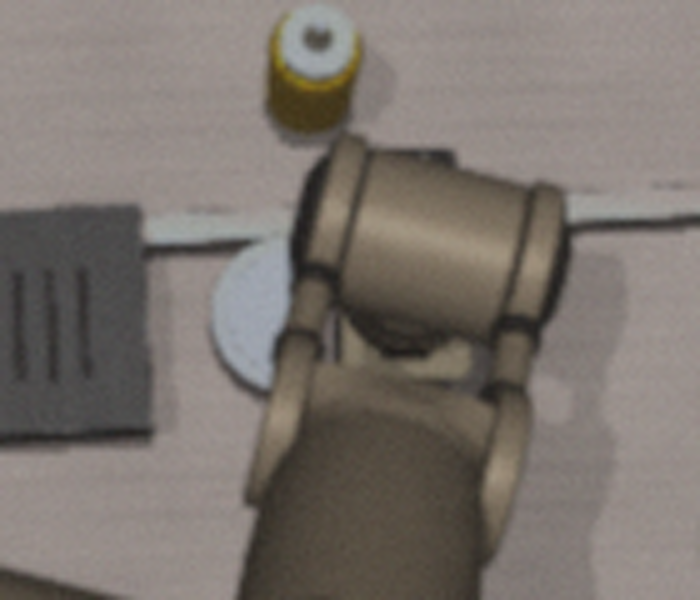

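View pics/s7z.png

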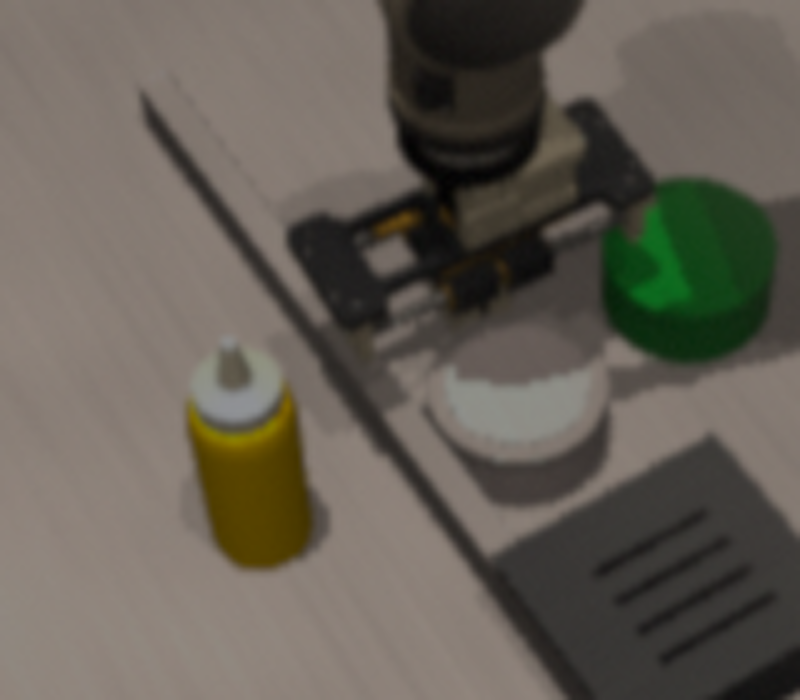

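Still against the upstand, with the bay mouth ahead, and the tin centre is roughly 85 mm short of the mouth.

>>> play_rows([
  {"offset": [0.003, -0.0001, 0], "twist": 0},
  {"offset": [0.003, -0.0001, 0], "twist": 0},
  {"offset": [0.003, -0.0001, 0], "twist": 0},
  {"offset": [0.003, -0.0002, 0], "twist": 0},
  {"offset": [0.003, -0.0001, 0], "twist": 0},
])

```text
time: 17.1
tool_pos: [593.7, -74.4, 204.7]
tcp_rot: [3.141, 0.0, 1.552]
contact_force: [-1.5, -5.2, 0.6]
grip_width: 0.3
```

>>> play_rows([
  {"offset": [0.003, -0.0001, 0], "twist": 0},
  {"offset": [0.003, -0.0001, 0], "twist": 0},
  {"offset": [0.003, -0.0001, 0], "twist": 0},
  {"offset": [0.003, -0.0002, 0], "twist": 0},
  {"offset": [0.003, -0.0001, 0], "twist": 0},
])

```text
time: 17.6
tool_pos: [593.3, -59.4, 204.7]
tcp_rot: [3.142, 0.0, 1.552]
contact_force: [-1.1, -4.6, 1.1]
grip_width: 0.8
```

>>> play_rows([
  {"offset": [0.003, -0.0001, 0], "twist": 0},
  {"offset": [0.003, -0.0002, 0], "twist": 0},
  {"offset": [0.003, -0.0001, 0], "twist": 0},
  {"offset": [0.002, -0.0001, 0], "twist": 0},
  {"offset": [0.002, -0.0001, 0], "twist": 0},
])

```text
time: 18.1
tool_pos: [593.0, -46.5, 204.7]
tcp_rot: [3.142, 0.0, 1.552]
contact_force: [-0.5, -4.5, 1.1]
grip_width: 0.5
```

>>> play_rows([
  {"offset": [0.001, 0, 0], "twist": 0},
  {"offset": [0.001, 0, 0], "twist": 0},
  {"offset": [0.0005, 0, 0], "twist": 0},
])

```text
time: 18.4
tool_pos: [593.0, -44.2, 204.7]
tcp_rot: [-3.142, 0.0, 1.552]
contact_force: [-0.6, -5.0, 1.6]
grip_width: 0.4
```

>>> play_rows([
  {"offset": [0.001, 0, 0], "twist": 0},
  {"offset": [0.001, 0, 0], "twist": 0},
  {"offset": [0.0005, 0, 0], "twist": 0},
])

```text
time: 18.7
tool_pos: [593.0, -41.7, 204.7]
tcp_rot: [-3.141, 0.0, 1.552]
contact_force: [-0.9, -5.6, 1.9]
grip_width: 0.5
```

>>> play_rows([
  {"offset": [0.001, 0, 0], "twist": 0},
  {"offset": [0.001, -0.0001, 0], "twist": 0},
  {"offset": [0.0005, 0, 0], "twist": 0},
])

```text
time: 19.0
tool_pos: [593.0, -39.1, 204.7]
tcp_rot: [-3.142, 0.0, 1.552]
contact_force: [-0.8, -5.7, 1.8]
grip_width: 0.6
```

>>> play_rows([
  {"offset": [0.001, 0, 0], "twist": 0},
  {"offset": [0.001, -0.0001, 0], "twist": 0},
  {"offset": [0.0005, 0, 0], "twist": 0},
])

```text
time: 19.3
tool_pos: [593.0, -36.6, 204.7]
tcp_rot: [3.141, 0.0, 1.552]
contact_force: [-1.6, -5.0, 1.4]
grip_width: 0.4
```

>>> play_rows([
  {"offset": [0.001, 0, 0], "twist": 0},
  {"offset": [0.001, -0.0001, 0], "twist": 0},
  {"offset": [0.0005, 0, 0], "twist": 0},
])

```text
time: 19.6
tool_pos: [592.9, -34.1, 204.7]
tcp_rot: [3.142, 0.0, 1.552]
contact_force: [-1.1, -4.3, 2.1]
grip_width: 0.3
```

>>> play_rows([
  {"offset": [0.001, 0, 0], "twist": 0},
  {"offset": [0.001, -0.0001, 0], "twist": 0},
  {"offset": [0.0005, 0, 0], "twist": 0},
])

```text
time: 19.9
tool_pos: [592.9, -31.5, 204.7]
tcp_rot: [3.142, 0.0, 1.552]
contact_force: [-1.0, -4.1, 1.1]
grip_width: 0.6
```

>>> play_rows([
  {"offset": [0.001, 0, 0], "twist": 0},
  {"offset": [0.001, -0.0001, 0], "twist": 0},
  {"offset": [0.0005, 0, 0], "twist": 0},
])

```text
time: 20.2
tool_pos: [592.8, -29.1, 204.7]
tcp_rot: [3.142, 0.0, 1.552]
contact_force: [-1.0, -4.9, 2.0]
grip_width: 0.1
```

>>> play_rows([
  {"offset": [0.001, 0, 0], "twist": 0},
  {"offset": [0.001, -0.0001, 0], "twist": 0},
  {"offset": [0.0005, 0, 0], "twist": 0},
])

```text
time: 20.5
tool_pos: [592.8, -26.6, 204.7]
tcp_rot: [3.142, 0.0, 1.552]
contact_force: [-1.5, -5.0, 1.0]
grip_width: 0.1
```

>>> play_rows([
  {"offset": [0.001, 0, 0], "twist": 0},
  {"offset": [0.001, -0.0001, 0], "twist": 0},
  {"offset": [0.0005, 0, 0], "twist": 0},
])

```text
time: 20.8
tool_pos: [592.7, -24.0, 204.7]
tcp_rot: [3.142, 0.0, 1.552]
contact_force: [-0.5, -4.6, 1.4]
grip_width: 0.7
```

>>> play_rows([
  {"offset": [0.001, 0, 0], "twist": 0},
  {"offset": [0.001, -0.0001, 0], "twist": 0},
  {"offset": [0.0005, 0, 0], "twist": 0},
])

```text
time: 21.1
tool_pos: [592.6, -21.6, 204.7]
tcp_rot: [3.142, 0.0, 1.552]
contact_force: [-0.9, -4.5, 2.7]
grip_width: 0.5
```

>>> play_rows([
  {"offset": [0.001, 0, 0], "twist": 0},
  {"offset": [0.001, -0.0001, 0], "twist": 0},
  {"offset": [0.0005, 0, 0], "twist": 0},
])

```text
time: 21.4
tool_pos: [592.6, -19.1, 204.7]
tcp_rot: [3.142, 0.0, 1.552]
contact_force: [-1.3, -4.8, 2.2]
grip_width: 0.5
```

>>> play_rows([
  {"offset": [0.001, 0, 0], "twist": 0},
  {"offset": [0.001, -0.0001, 0], "twist": 0},
  {"offset": [0.0005, 0, 0], "twist": 0},
])

```text
time: 21.7
tool_pos: [592.5, -16.6, 204.7]
tcp_rot: [3.142, 0.0, 1.552]
contact_force: [-1.6, -4.8, 1.6]
grip_width: 0.3
```

>>> play_rows([
  {"offset": [0.001, 0, 0], "twist": 0},
  {"offset": [0.001, -0.0001, 0], "twist": 0},
  {"offset": [0.0005, 0, 0], "twist": 0},
])

```text
time: 22.0
tool_pos: [592.5, -14.1, 204.7]
tcp_rot: [3.141, 0.0, 1.552]
contact_force: [-1.0, -5.9, 2.9]
grip_width: 0.6
```

>>> play_rows([
  {"offset": [0.001, 0, 0], "twist": 0},
  {"offset": [0.001, -0.0001, 0], "twist": 0},
])

```text
time: 22.2
tool_pos: [592.4, -12.1, 204.7]
tcp_rot: [3.142, 0.0, 1.552]
contact_force: [-0.9, -4.5, 2.7]
grip_width: 0.4
```

>>> play_rows([
  {"offset": [0.001, 0, 0], "twist": 0},
  {"offset": [0.001, -0.0001, 0], "twist": 0},
  {"offset": [0.0005, 0, 0], "twist": 0},
])

```text
time: 22.5
tool_pos: [592.4, -9.5, 204.7]
tcp_rot: [3.142, 0.0, 1.552]
contact_force: [-1.0, -5.5, 0.6]
grip_width: 0.3
```

>>> play_rows([
  {"offset": [0.001, 0, 0], "twist": 0},
  {"offset": [0.001, -0.0001, 0], "twist": 0},
  {"offset": [0.0005, 0, 0], "twist": 0},
])

```text
time: 22.8
tool_pos: [592.3, -7.1, 204.7]
tcp_rot: [3.142, 0.0, 1.552]
contact_force: [-0.5, -5.2, 2.4]
grip_width: 0.4
```

>>> play_rows([
  {"offset": [0.001, 0, 0], "twist": 0},
  {"offset": [0.001, -0.0001, 0], "twist": 0},
  {"offset": [0.0005, 0, 0], "twist": 0},
])

```text
time: 23.1
tool_pos: [592.2, -4.6, 204.7]
tcp_rot: [-3.142, 0.0, 1.552]
contact_force: [-1.1, -4.8, 2.0]
grip_width: 0.5
```

>>> play_rows([
  {"offset": [0.001, 0, 0], "twist": 0},
  {"offset": [0.001, -0.0001, 0], "twist": 0},
  {"offset": [0.0005, 0, 0], "twist": 0},
])

```text
time: 23.4
tool_pos: [592.2, -2.1, 204.7]
tcp_rot: [3.142, 0.0, 1.552]
contact_force: [-1.3, -5.0, 1.8]
grip_width: 0.2
```

>>> play_rows([
  {"offset": [0.001, 0, 0], "twist": 0},
  {"offset": [0.001, -0.0001, 0], "twist": 0},
  {"offset": [0.0005, 0, 0], "twist": 0},
])

```text
time: 23.7
tool_pos: [592.1, 0.4, 204.7]
tcp_rot: [-3.142, 0.0, 1.552]
contact_force: [-0.2, -5.5, 1.7]
grip_width: 0.2
```

>>> play_rows([
  {"offset": [0.001, 0, 0], "twist": 0},
  {"offset": [0.001, 0, 0], "twist": 0},
  {"offset": [0.0005, 0, 0], "twist": 0},
])

```text
time: 24.0
tool_pos: [592.2, 2.8, 204.7]
tcp_rot: [-3.141, 0.0, 1.552]
contact_force: [-1.1, -5.7, 2.6]
grip_width: 0.4
```

```bash
python3 - <<'E'
from h import *
grab("top","t8");grab("scene","s8");crop("t8z","t8",200,150,340,270,5);crop("s8z","s8",200,160,360,300,5)
E
```

```text
(no output)
```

View pics/t8z.png

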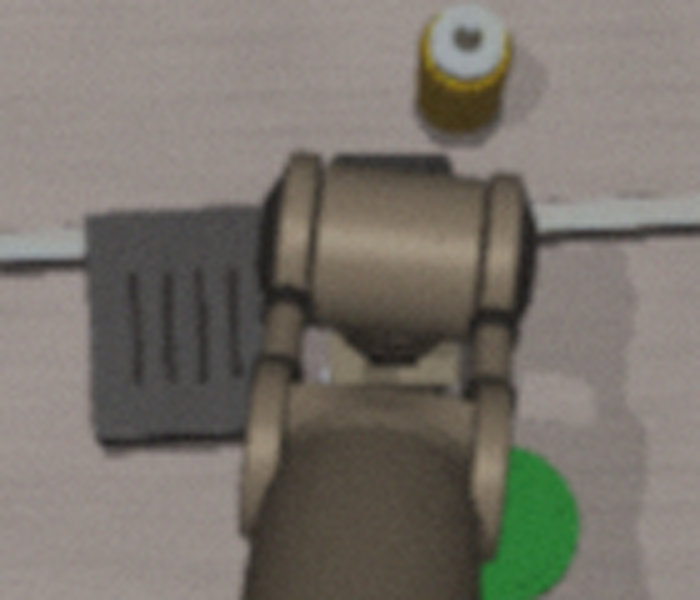

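View pics/s8z.png

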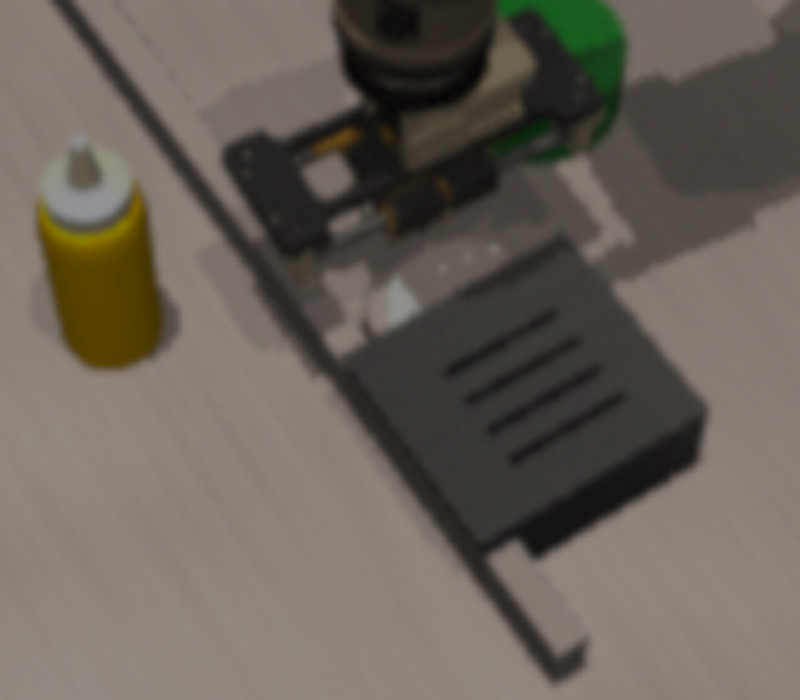

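The tin is about halfway into the mouth and no stop has been felt yet. Continuing.

>>> play_rows([
  {"offset": [0.001, 0, 0], "twist": 0},
  {"offset": [0.001, -0.0001, 0], "twist": 0},
  {"offset": [0.0005, 0, 0], "twist": 0},
])

```text
time: 24.4
tool_pos: [592.1, 5.4, 204.7]
tcp_rot: [-3.141, 0.0, 1.552]
contact_force: [-1.8, -4.6, 1.9]
grip_width: 0.4
```

>>> play_rows([
  {"offset": [0.001, 0, 0], "twist": 0},
  {"offset": [0.001, -0.0001, 0], "twist": 0},
  {"offset": [0.0005, 0, 0], "twist": 0},
])

```text
time: 24.7
tool_pos: [592.1, 7.2, 204.7]
tcp_rot: [-3.142, 0.002, 1.552]
contact_force: [-0.8, -10.2, 2.4]
grip_width: 0.4
```

Stop felt: force along the push went from about 5 to 10 N. I'll press gently now.

>>> play_rows([
  {"offset": [0.0005, 0, 0], "twist": 0},
  {"offset": [0, 0, 0], "twist": 0},
])

```text
time: 24.9
tool_pos: [592.1, 7.4, 204.8]
tcp_rot: [-3.141, 0.002, 1.552]
contact_force: [-0.6, -10.4, 1.7]
grip_width: 0.5
```

>>> play_rows([
  {"offset": [0.0005, 0, 0], "twist": 0},
  {"offset": [0.0005, 0, 0], "twist": 0},
])

```text
time: 25.1
tool_pos: [592.1, 8.0, 204.7]
tcp_rot: [-3.141, 0.003, 1.552]
contact_force: [-1.8, -13.7, 2.4]
grip_width: 0.3
```

>>> play_rows([
  {"offset": [0.0004, 0, 0], "twist": 0},
  {"offset": [0, 0, 0], "twist": 0},
  {"offset": [0, 0, 0], "twist": 0},
  {"offset": [0, 0, 0], "twist": 0},
  {"offset": [0, 0, 0], "twist": 0},
])

```text
time: 25.6
tool_pos: [592.1, 8.2, 204.8]
tcp_rot: [-3.141, 0.003, 1.552]
contact_force: [-2.7, -13.5, 2.8]
grip_width: -0.1
```

>>> play_rows([
  {"offset": [0.0004, 0, 0], "twist": 0},
  {"offset": [0, 0, 0], "twist": 0},
  {"offset": [0, 0, 0], "twist": 0},
  {"offset": [0, 0, 0], "twist": 0},
  {"offset": [0, 0, 0], "twist": 0},
])

```text
time: 26.1
tool_pos: [592.1, 8.4, 204.8]
tcp_rot: [-3.141, 0.003, 1.552]
contact_force: [-1.9, -14.9, 2.6]
grip_width: 0.8
```

Pressed at 14.9 N total, so roughly 9–10 N on the stop. Releasing slowly.

>>> play_rows([
  {"offset": [-0.0005, 0, 0], "twist": 0},
  {"offset": [-0.0005, 0, 0], "twist": 0},
  {"offset": [-0.0005, 0, 0], "twist": 0},
  {"offset": [-0.0005, 0, 0], "twist": 0},
  {"offset": [-0.0005, 0, 0], "twist": 0},
])

```text
time: 26.6
tool_pos: [592.0, 7.6, 204.7]
tcp_rot: [-3.141, -0.0, 1.552]
contact_force: [0.0, -3.3, 2.6]
grip_width: 0.5
```

>>> play_rows([
  {"offset": [-0.0005, 0, 0], "twist": 0},
  {"offset": [-0.0005, 0, 0], "twist": 0},
  {"offset": [-0.0005, 0, 0], "twist": 0},
  {"offset": [-0.0005, 0, 0], "twist": 0},
  {"offset": [0, 0, 0], "twist": 0},
])

```text
time: 27.1
tool_pos: [592.0, 6.0, 204.5]
tcp_rot: [-3.141, -0.0, 1.552]
contact_force: [0.1, 1.2, -0.0]
grip_width: 0.7
```

>>> play_rows([
  {"offset": [-0.004, 0, 0], "twist": 0},
  {"offset": [-0.01, 0, 0], "twist": 0},
  {"offset": [-0.015, 0, 0], "twist": 0},
  {"offset": [-0.015, -0.005, -0.01], "twist": 0},
  {"offset": [0, -0.005, -0.03], "twist": 0},
])

```text
time: 27.6
tool_pos: [580.0, -40.9, 243.1]
tcp_rot: [-3.136, -0.0, 1.549]
contact_force: [0.2, -0.1, -0.3]
grip_width: 0.3
```

>>> play_rows([
  {"offset": [0, 0, -0.04], "twist": 0},
  {"offset": [0, 0, -0.04], "twist": 0},
  {"offset": [0, 0, -0.04], "twist": 0},
  {"offset": [-0.03, -0.03, -0.02], "twist": 0},
  {"offset": [-0.03, -0.03, 0], "twist": 0},
])

```text
time: 28.1
tool_pos: [519.4, -98.4, 388.8]
tcp_rot: [3.134, 0.003, 1.553]
contact_force: [-0.6, -0.8, -0.9]
grip_width: 0.5
```

>>> play_rows([
  {"offset": [-0.04, -0.03, 0], "twist": 0},
  {"offset": [-0.04, -0.03, 0], "twist": 0},
  {"offset": [-0.04, -0.03, 0], "twist": 0},
  {"offset": [-0.04, -0.03, 0], "twist": 0},
  {"offset": [0, 0, 0], "twist": 0},
])

```text
time: 28.6
tool_pos: [393.2, -259.3, 385.5]
tcp_rot: [-3.141, 0.002, 1.544]
contact_force: [0.4, 0.9, -0.5]
grip_width: 0.4
```

```bash
python3 - <<'E'
from h import *
o=status.get_obs();print(o["time"],o["tool_pos"])
im=grab("top","t9");grab("scene","s9");crop("t9z","t9",190,140,450,290,3);crop("s9z","s9",190,60,350,300,2.5)
g=cv2.cvtColor(im,cv2.COLOR_BGR2GRAY); print(g[:,275][180:240].tolist()); print(g[214,255:300].tolist())
print("roof pts scene check", ray("top",[(424.5,227),(428.3,261.7)],45).round(1))
E
```

```text
28.6 [ 393.18426706 -259.25130247  385.54798881]
[144, 143, 144, 143, 141, 146, 142, 145, 145, 147, 145, 140, 137, 152, 157, 158, 159, 130, 74, 60, 80, 116, 136, 143, 144, 145, 143, 137, 132, 133, 127, 121, 125, 124, 125, 123, 125, 127, 128, 122, 126, 127, 137, 144, 146, 146, 147, 148, 150, 149, 147, 144, 145, 144, 148, 145, 147, 148, 144, 142]
[78, 75, 75, 87, 129, 158, 161, 161, 161, 161, 164, 159, 161, 162, 161, 160, 161, 149, 131, 130, 125, 131, 142, 145, 145, 144, 143, 145, 145, 145, 146, 148, 147, 145, 145, 147, 146, 147, 147, 144, 145, 146, 149, 144, 145]
roof pts scene check [[ 546.5 -464.5   45. ]
 [ 436.7 -469.7   45. ]]
```

View pics/t9z.png

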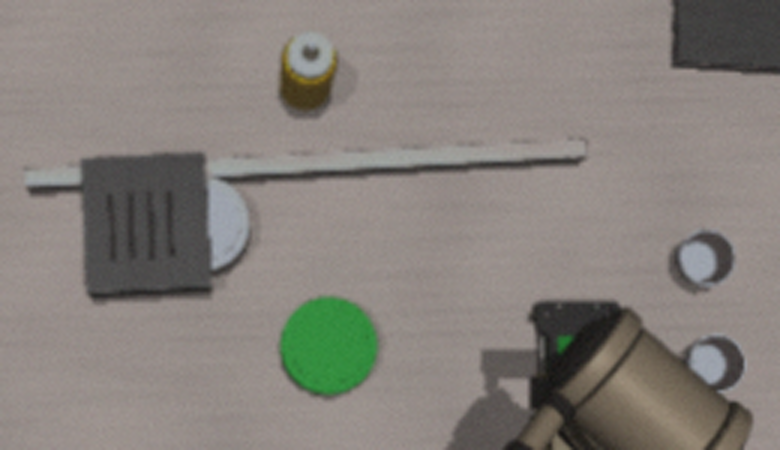

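View pics/s9z.png

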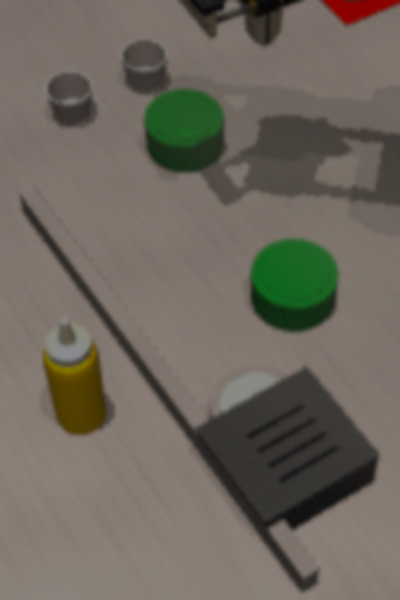

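The tin sits in the bay mouth against the upstand, with its visible edge at top-view pixel (272,214). The bottle, moulds and green tins are where they were. Handing in.

```bash
python3 - <<'E'
from plant import ticket
print(ticket.close_job())
E
```

```text
the job is handed in; nothing more can be done
None
```

The tin is in the bay's mouth, against the upstand and pressed home on the stop. I handed the job in at about 29 s of the 69 s allowed.

- **Push to the upstand:** I pushed the tin straight across with the closed fingers. Contact showed as a rise from about 5 N to 15 N, roughly 10 N of it on the upstand, with the tin's centre about 255 mm short of the mouth.
- **Push along the upstand:** My first try used a 12° wedge angle and loaded the upstand to about 16 N (the limit is 25 N). I backed off and flattened the angle to about 2–3°, after which the tin slid at about 5 N.
- **Pressing the stop:** I felt it with the tin's centre about 11 mm past the mouth plane. I pressed to 13.5–15 N total for about 1 s, which I estimate at 8–10 N on the stop after subtracting the sliding resistance. Then I released in 0.5 mm steps.

**Last checks:** The final pictures show the tin upright in the mouth and against the upstand. The bottle, both moulds and both green tins look unmoved; I did not check the tub in those pictures, but the arm never went near it.

**Not measured directly:**
- The stop force and the lasting contact with the stop are inferred from the wrist force. On release, the tool let go while the stop still seemed slightly compressed.
- The upstand showed up about 2.5 mm further out by contact than the cameras gave, so the positions above carry an error of a few millimetres.

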